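Unload, load, close and start the sample analyser

ROBOT

A 6-joint arm with a two-finger parallel gripper is mounted at the origin on the work surface. World frame = base frame: x ahead of the robot, y to its left, z up, the work surface at z = 0. Lengths are in m, angles in rad, forces in N, time in s.
With the tool pointing down it reaches from about 0.15 to 0.775 m from the base axis. Payload 6.1 kg.
Tool frame: the origin (TCP) lies on the centre line of the jaws, within the pads' length; the fingertips stand 8 mm ahead of it and the grasp point (between the pads) lies 11 mm behind it; z points along the fingers, y is the direction in which the jaws open and shut (so a half turn about z gives the same grasp; the last joint's range is limited). The gripper opens to 85 mm and grips with 20 to 120 N. Pads are 22 mm wide; open, the fingers measure 114 mm over their backs; the gripper's body (76 mm by 85 mm) begins 54 mm behind the grasp point. The pads swing forward as they close: fully open they stand 13 mm farther back than shut.
Start: joints at [1.228, 0.126, -0.04, 1.405, 0, 1.571], TCP at [0.176, 0.494, 0.239] pointing down, gripper open.
Joint ranges: [-2.72, 2.72], [-0.95, 1.95], [-1.27, 1.35], [-1.78, 2.02], [-1.46, 1.47], [-3.14, 3.14]. Speed limits (rad/s): [2.39, 2.39, 3.01, 3.14, 3.14, 3.14].

INTERFACE

Orientations are given as a 3x3 rotation matrix whose columns are the frame's x, y, z axes.
In Python, from workcell import get_state, vision, ticket, spotter gives the robot as it stands.
- The arm moves only by the shell command python3 -m jog 'ROWS'. ROWS is JSON, one flat list of numbers, 5 for each row, row after row: the gripper command: -1 is fully open, 1 is shut, values between are in proportion, then the shift along the tool's x, y, z as a fraction of full scale, then the turn about the tool's z as a fraction of full scale. A call has 1 to 8 rows; each row is the pose to reach, as a shift and turn from the pose measured when the call began, along the tool's axes at that moment, turning the shorter way round; what a row does not reach only later rows make up. Full scale, the value 1, is 0.2 m for a shift and 2 pi rad for a turn. A row lasts 1/10 s, in which the tool goes at most 50 mm and 8.59 degrees, less where a joint would pass 70% of its speed; a pose out of reach is approached as far as the arm can. A call with a number of a shift or a turn outside -1 to 1 is refused whole. A call with a gripper value outside its range is refused whole. The fingers move at their own pace and stop on an object; the grip force is fixed at half the most. Time passes only in rows, so rows that repeat a pose let the fingers close. It gives the time, the measured TCP pose, the force and the opening at its end, in the units of the state.
- get_state(): the state, without advancing time (a new reading comes with each control period).
- vision.get_image(name): name is "side" or "top" or "wrist"; returns a dict with "img" (400x640x3 uint8, red, green, blue), "fx", "fy", "cx", "cy" (pixels), "pose" (4x4, takes a point from camera to world coordinates); the wrist camera has in their place "tool_from_camera" (4x4, takes a point from camera to tool coordinates, whose origin is the TCP and whose axes are the flange's). Camera axes: x right, y up, looking along -z (the intrinsics and any distortion apply to the point x, -y, -z); pixel columns grow to the right and rows downward; lengths in m; the calibration is good to about 2 mm. A picture is of the moment at which its call begins: read the wrist's pose just before it. There is no depth.
- ticket.finish_job(): hands the job in, once; it reports no verdict.
Trained networks look in a picture, given as the dict that the camera call returned (one of the last four; its "shot" number tells which), for a name from the list of things; names that differ only in an ending like _2 or _b are one class to them, and where a whole thing is asked for, a point or a joint stands for the part that bears it (a point fixed in the world has none). Each returns a list of dicts, best first, with "p" (0 to 1); they miss things now and then, are a little off and sometimes report something else, mostly with a low value. They report only what shows in the picture. A call takes as long as a camera call. They do not tell look-alikes from the thing itself.
- spotter.boxes_of(picture, thing): "rect" ([left, top, right, bottom] in pixels, round what is visible of it).
- spotter.masks_of(picture, thing): "region" (400x640 bool, what is visible of it) and "rect" ([left, top, right, bottom] in pixels, round what is visible of it).
- spotter.pinpoint(picture, thing): "uv" ([column, row] in pixels: a listed point, or the origin of a listed thing).
The state is a dict: "t": time; "joint_positions": joint angles; "joint_vel": joint speeds; "effort": joint torques, N m; "ee_pos": TCP position; "orientation": TCP orientation; "wrist_force": force on the tool from outside, world axes, zero at the start; "torque": the same for the moment, N m; "opening": opening from 0.0 (shut) to 1.0 (fully open).
Only numpy, scipy, OpenCV 4.12 (cv2) and the standard library are available. Lean on these libraries where they do the work, as an engineer would, in place of code of your own. Each camera call takes 0.05 s, during which the arm holds its last target. There are 200 camera calls.

TASK

Get the analyser ready and start it: take the white-capped spent jars out of the open sample drawer and stand them in the red tray, stand every small blue-capped amber sample jar upright in the drawer, push the drawer fully home until it clicks in, and tilt the stiff display up to 50 degrees from flat, level with the green bar on its scale. Only when all that is done, press the green start button fully down and let it go. Leave the orange-capped blank and everything else on the bench where it is.

Things in the scene. Friction and masses are not known exactly. Their poses are not given: they have to be found in the camera images.
- jar1: sample jar: amber glass body 44 mm in diameter with a BLUE cap 40 mm in diameter, 65 mm tall overall (the cap is the top 16 mm), about 0.1 to 0.18 kg; origin at the centre of its underside, z up along its axis. 3 or 4 of them are present in a run (None from the start = absent)
- jar2: sample jar: amber glass body 44 mm in diameter with a BLUE cap 40 mm in diameter, 65 mm tall overall (the cap is the top 16 mm), about 0.1 to 0.18 kg; origin at the centre of its underside, z up along its axis. 3 or 4 of them are present in a run (None from the start = absent)
- jar3: sample jar: amber glass body 44 mm in diameter with a BLUE cap 40 mm in diameter, 65 mm tall overall (the cap is the top 16 mm), about 0.1 to 0.18 kg; origin at the centre of its underside, z up along its axis. 3 or 4 of them are present in a run (None from the start = absent)
- jar4: sample jar: amber glass body 44 mm in diameter with a BLUE cap 40 mm in diameter, 65 mm tall overall (the cap is the top 16 mm), about 0.1 to 0.18 kg; origin at the centre of its underside, z up along its axis. 3 or 4 of them are present in a run (None from the start = absent)
- spent1: spent jar of the last run: same shape and size as the sample jars but with a WHITE cap; stands in the drawer at the start, to go in the red tray. Origin at the centre of its underside. 1 or 2 of them are present in a run (None from the start = absent)
- spent2: spent jar of the last run: same shape and size as the sample jars but with a WHITE cap; stands in the drawer at the start, to go in the red tray. Origin at the centre of its underside. 1 or 2 of them are present in a run (None from the start = absent)
- tray_in (a point): centre of the inner floor of the fixed red tray (5 mm above the bench), z up; the tray is 110 mm (x) by 210 mm (y) outside, walls 5 mm thick reaching 50 mm above the bench
- blank: the blank: a jar of the same shape and size as the sample jars but with an ORANGE cap; not to be loaded, stays where it stands. Origin at the centre of its underside
- analyser: white analyser, fixed. Origin on the bench below the middle of the drawer bay's front face; x points into the machine (away from the robot), y to its left, z up. Body: x 0 to 175, y -190 to 116, flat top at z 90 mm; drawer bay y -110 to 110, clear up to z 84 mm; the column y -190 to -110 carries the button. A thin tilt scale with a green bar at 50 degrees stands on the left wall
- drawer (a joint): opening of the sample drawer, m: 0 = home, 0.13 to 0.145 at the start; it opens along the analyser's -x. Pushing takes about 2 N, up to about 8 N over the click-stop in the last 18 mm; past the click-stop it is drawn home and held at 0. Let go before that, it stays partly open
- drawer_floor (a point): centre of the drawer's inner floor, 10 mm above the bench; axes as the analyser's, moving with the drawer. Inside: x -75 to 73, y -94 to 94 mm from here; side and rear walls rise 38 mm above the floor, 4 mm thick. Whatever has analyser x above 0 lies under the machine's roof. A jar standing on the floor passes under the roof with 9 mm to spare
- drawer_front (a point): middle of the top edge of the outer (robot-side) face of the blue drawer front panel; the panel is 216 mm wide, 12 mm thick, reaches from 8 to 78 mm above the bench and has no handle; push on it along the analyser's +x
- display (a joint): tilt of the display, rad: 0 = flat on top of the analyser, grows as the far edge is raised, 0 to 0.2 at the start; stop at 1.4. Wanted: 50 degrees = 0.873. The hinge is stiff: it takes about 4 to 7 N upward at the bar to raise it and it stays where it is left
- display_hinge (a point): middle of the display's hinge line, which runs along the analyser's y at its near (robot-side) edge, 102 mm above the bench. The axes turn with the display: x from the hinge to the far edge, z out of the screen. The white display panel is 115 mm (x) by 206 mm (y) by 14 mm thick, centred on z 0
- display_bar (a point): centre of the display's red lifting bar: round, 10 mm thick, 118 mm long along the hinge, 140 mm out from the hinge and 22 mm above the panel's mid-plane, 25 mm beyond its far edge, on two arms 110 mm apart. Display flat: bar 124 mm above the bench, 34 mm over the analyser's top. Pinch it from above, fingers on its near and far side; it turns between the pads as the display tilts
- start (a joint): travel of the green start button, m: 0 = up, 0.006 = fully down; it springs back. Fully down takes 5 N
- start_top (a point): centre of the top of the green start button (32 mm in diameter), pressed straight down; on the column at the analyser's right front
- beaker: bystander: glass beaker 68 mm in diameter, 85 mm tall; origin at its underside
- wash: bystander: white bottle with a red cap, 68 mm in diameter, 170 mm tall; origin at its underside
- tipbox: bystander: yellow box 100 x 70 x 55 mm; origin at its underside
- driver: bystander: screwdriver 190 mm long lying on the bench
- reagent: bystander: clear reagent jar with a blue cap, far larger than the samples (72 mm in diameter, 130 mm tall); origin at its underside; not a sample
- glovebox: bystander: cardboard box 180 x 100 x 70 mm; origin at its underside
Not all that is in view belongs to the job. Leave any purple look-alike of the spent1 alone.

How it is judged:
By the outcome, as a careful person would: the job done as asked, in the order asked, and still so for the second after the job is handed in, with the robot touching nothing.
Of jar1, jar2, jar3, jar4 only 3 to 4 are there at a start; the rules pass over those that are not, and their reading is None.
Of spent1, spent2 only 1 to 2 are there at a start; the rules pass over those that are not, and their reading is None.
At some moment in a run one of jar1, jar2, jar3, jar4, spent1, spent2 may be knocked a few centimetres aside while the robot is not near it.
It also fails if it takes over 210 s, if anything falls off the work surface, if the arm or the gripper's body presses on something with over 40 N, if the wrist force passes 120 N, or if a joint passes its speed limit or range.

## Working session

There is one attempt and no reset: what is moved stays moved. The work goes in short steps, Python scripts to look and compute and a shell command to move; the robot and the scene stay as the last step left them, time stands still between calls to the robot, and variables do not carry over. Pictures are saved under pics/ and viewed, about 12 in all and at most 16, crops included, and the job is handed in when it is done.

```bash
ls; mkdir -p pics
cat > h.py <<'E'
import numpy as np, cv2
from workcell import get_state, vision, ticket, spotter
def save(n,im,s=1): cv2.imwrite('pics/'+n+'.png',cv2.resize(im[:,:,::-1],None,fx=s,fy=s,interpolation=cv2.INTER_CUBIC))
def campose(p,st=None):
    if 'pose' in p: return np.array(p['pose'])
    T=np.eye(4);T[:3,:3]=st['orientation'];T[:3,3]=st['ee_pos'];return T@np.array(p['tool_from_camera'])
def ray(p,uv,z,st=None):
    T=campose(p,st);d=T[:3,:3]@np.array([(uv[0]-p['cx'])/p['fx'],-(uv[1]-p['cy'])/p['fy'],-1])
    return T[:3,3]+d*(z-T[2,3])/d[2]
def proj(p,X,st=None):
    c=np.linalg.inv(campose(p,st))@np.append(X,1);return np.array([p['cx']+p['fx']*c[0]/-c[2],p['cy']-p['fy']*c[1]/-c[2]])
def rows(tgt,yaw=None,st=None):
    "shift in tool units to a world target, turn for tool y axis at world angle yaw (mod pi)"
    st=st or get_state();R=np.array(st['orientation']);d=R.T@(np.array(tgt)-st['ee_pos'])/0.2
    t=0
    if yaw is not None:
        c=R.T@np.array([np.cos(yaw),np.sin(yaw),0]);t=np.arctan2(-c[0],c[1]);t=(t+np.pi/2)%np.pi-np.pi/2
    return np.round(d,3),round(t/2/np.pi,4)
E
cat > a.py <<'E'
from h import *
s=get_state();print({k:np.round(v,3).tolist() for k,v in s.items()})
for c in('top','side'):
    p=vision.get_image(c);save(c+'0',p['img']);print(c,[k for k in p if k!='img'],p['fx'],p['fy'],p['cx'],p['cy'],np.round(p['pose'],3).tolist())
    for n in ('jar1','spent1','blank','reagent','drawer','display','tipbox','beaker','wash'):
        print(n,[(np.round(b['rect']).astype(int).tolist(),round(b['p'],2)) for b in spotter.boxes_of(p,n)])
    for n in ('jar1','spent1','tray_in','drawer_floor','drawer_front','display_hinge','display_bar','start_top','analyser','blank'):
        z={'tray_in':.005,'drawer_floor':.01,'drawer_front':.078,'display_hinge':.102,'display_bar':.124,'start_top':.1,'spent1':.01}.get(n,0)
        print(n,[(np.round(b['uv']).astype(int).tolist(),round(b['p'],2),np.round(ray(p,b['uv'],z),3).tolist()) for b in spotter.pinpoint(p,n)])
E
python3 a.py
```

```text
pics
{'t': 0.0, 'joint_positions': [1.228, 0.126, -0.041, 1.405, -0.0, 1.571], 'joint_vel': [0.0, 0.001, 0.001, -0.001, -0.0, 0.001], 'effort': [-0.001, -43.591, 35.293, 0.017, -0.0, 0.0], 'ee_pos': [0.176, 0.494, 0.239], 'orientation': [[-0.942, 0.336, -0.001], [0.336, 0.942, -0.002], [-0.0, -0.002, -1.0]], 'wrist_force': [-0.807, 0.889, 0.246], 'torque': [0.017, 0.012, -0.01], 'opening': 0.999}
top ['fx', 'fy', 'cx', 'cy', 'pose', 'shot'] 428.7621939676984 428.7621939676984 322.4485925489518 197.34795810547283 [[-0.002, 0.985, -0.175, 0.318], [-1.0, -0.005, -0.012, -0.032], [-0.013, 0.175, 0.984, 1.323], [0.0, 0.0, 0.0, 1.0]]
jar1 [([221, 240, 234, 259], 0.71), ([220, 191, 237, 206], 0.6), ([184, 221, 204, 238], 0.57)]
spent1 [([242, 209, 257, 229], 0.68), ([263, 259, 281, 276], 0.66), ([283, 213, 299, 227], 0.61), ([184, 221, 202, 239], 0.53)]
blank [([435, 194, 455, 209], 0.7)]
reagent [([135, 153, 168, 185], 0.83)]
drawer [([265, 194, 335, 251], 0.59), ([130, 242, 174, 281], 0.27)]
display [([266, 140, 337, 188], 0.9), ([130, 242, 175, 282], 0.51)]
tipbox [([130, 244, 174, 282],
[... 2206 characters left out ...]
.69, [0.5, 0.2, 0.01]), ([291, 356], 0.68, [0.345, -0.506, 0.01]), ([261, 200], 0.66, [0.334, 0.127, 0.01]), ([304, 205], 0.62, [0.476, 0.072, 0.01])]
tray_in [([309, 294], 0.77, [0.424, -0.313, 0.005])]
drawer_floor [([305, 206], 0.97, [0.478, 0.066, 0.01])]
drawer_front [([285, 192], 0.62, [0.411, 0.065, 0.078])]
display_hinge [([330, 184], 0.69, [0.56, 0.051, 0.102])]
display_bar [([375, 173], 0.58, [0.709, 0.05, 0.124])]
start_top [([344, 213], 0.41, [0.57, -0.101, 0.1])]
analyser [([330, 210], 0.68, [0.558, 0.041, 0.0])]
blank [([355, 308], 0.74, [0.539, -0.382, 0.0]), ([285, 156], 0.67, [0.456, 0.4, 0.0]), ([273, 178], 0.51, [0.39, 0.258, 0.0]), ([313, 170], 0.36, [0.546, 0.282, 0.0])]
```

```bash
python3 -c "
import cv2
t=cv2.imread('pics/top0.png')[110:310,110:470];s=cv2.imread('pics/side0.png')[110:340,220:420]
cv2.imwrite('pics/t1.png',cv2.resize(t,None,fx=2.2,fy=2.2,interpolation=2));cv2.imwrite('pics/s1.png',cv2.resize(s,None,fx=2.6,fy=2.6,interpolation=2))"
```

```text
(no output)
```

View pics/t1.png

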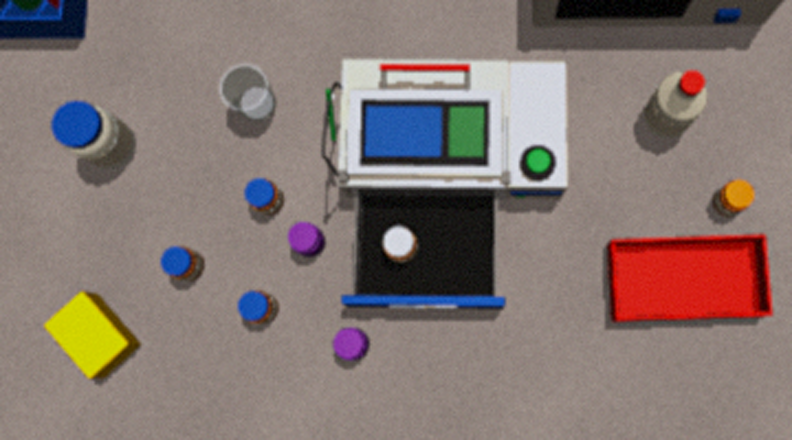

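View pics/s1.png

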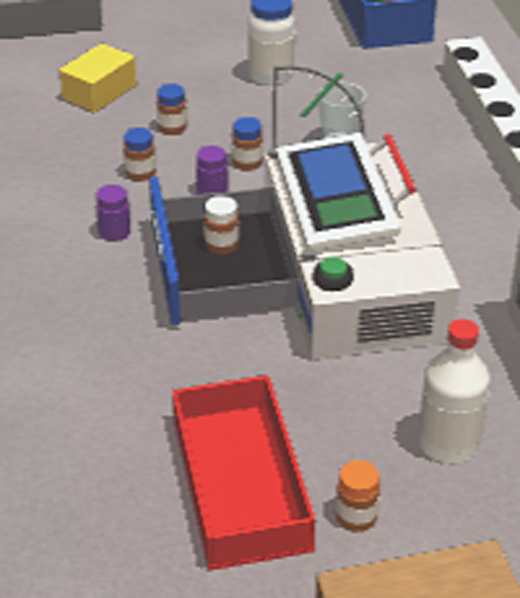

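Two white-ish look-alikes were considered (full top-image pixels). Sample candidates are the blue caps at (229,198), (191,229) and (226,249). The big reagent at (146,166) is not a sample. The spent jar is the white cap at (291,220). The purple look-alikes at (249,218) and (269,266) and the orange blank at (445,199) stay put. So there are 3 samples and 1 spent jar.

```bash
cat > m.py <<'E'
from h import *
from scipy.optimize import least_squares
def caps(p,bgr=None):
    hsv=cv2.cvtColor(p['img'],cv2.COLOR_RGB2HSV);h,s,v=cv2.split(hsv)
    M={'blue':(h>100)&(h<125)&(s>150)&(v>60),'purple':(h>130)&(h<160)&(s>100),'orange':(h>8)&(h<20)&(s>180)&(v>150),'green':(h>50)&(h<75)&(s>150),'red':((h<4)|(h>176))&(s>180),'white':(s<40)&(v>190),}
    o={}
    for k,m in M.items():
        n,l,st,c=cv2.connectedComponentsWithStats(m.astype(np.uint8))
        o[k]=[(c[i].round(1).tolist(),st[i].tolist()) for i in range(1,n) if st[i][4]>30]
    return o
if __name__=='__main__':
    for c in('top','side'):
        p=vision.get_image(c);o=caps(p)
        for k in o:
            for q in o[k]: print(c,k,q[0],q[1],np.round(ray(p,q[0],.062),3)[:2])
E
python3 m.py; python3 -c "
from h import *
p=vision.get_image('wrist');print(np.round(p['tool_from_camera'],3).tolist(),p['fx'],p['cx'],p['cy'])"
```

```text
top blue [112.4, 110.6] [68, 83, 74, 37, 583] [0.82  0.639]
top blue [441.1, 115.5] [436, 114, 11, 4, 39] [ 0.797 -0.382]
top blue [144.1, 166.0] [134, 156, 22, 21, 352] [0.642 0.527]
top blue [293.0, 169.2] [275, 158, 36, 24, 816] [0.629 0.073]
top blue [227.5, 197.2] [222, 191, 12, 13, 122] [0.544 0.268]
top blue [189.6, 228.3] [183, 222, 14, 13, 132] [0.451 0.378]
top blue [224.5, 248.6] [218, 243, 14, 12, 128] [0.391 0.272]
top blue [303.3, 246.0] [265, 244, 74, 6, 346] [0.398 0.04 ]
top purple [248.5, 218.1] [241, 211, 16, 15, 191] [0.481 0.204]
top purple [268.9, 266.0] [262, 259, 15, 15, 182] [0.34 0.14]
top orange [446.0, 198.0] [440, 192, 13, 13, 100] [ 0.539 -0.384]
top green [122.1, 108.7] [116, 102, 13, 12, 83] [0.826 0.609]
top green [354.1, 182.7] [349, 177, 11, 12, 103] [ 0.587 -0.111]
top red [302.7, 140.5] [283, 140, 40, 2, 79] [0.719 0.044]
top red [424.0, 147.4] [419, 143, 11, 10, 90] [ 0.695 -0.325]
top red [422.9, 235.9] [386, 217, 75, 39, 2653] [ 0.426 -0.31 ]
top red [483.6, 282.4] [480, 266, 9, 33, 253] [ 0.292 -0.478]
top white [412.4, 71.1] [355, 40, 118, 63
[... 2170 characters left out ...]
 0.963 -0.165]
side white [365.0, 200.4] [326, 161, 71, 66, 1694] [ 0.664 -0.007]
side white [329.5, 188.7] [322, 170, 15, 38, 113] [0.563 0.077]
side white [304.6, 188.8] [299, 186, 12, 7, 65] [0.481 0.092]
side white [397.1, 254.8] [385, 246, 23, 17, 269] [ 0.688 -0.267]
side white [6.7, 271.3] [0, 253, 21, 43, 516] [-0.391 -0.126]
side white [35.6, 329.2] [12, 254, 50, 146, 716] [-0.264 -0.348]
side white [308.6, 349.6] [290, 347, 38, 6, 52] [ 0.385 -0.531]
side white [269.7, 395.5] [225, 388, 70, 12, 443] [ 0.281 -0.63 ]
[[0.001, 0.959, 0.285, 0.072], [1.0, -0.0, -0.001, 0.001], [-0.001, 0.285, -0.959, -0.134], [0.0, 0.0, 0.0, 1.0]] 285.62298725329606 320.4952998622563 197.62472540766916
```

```bash
python3 -c "
from h import *
print(rows([.474,.077,.2],0), rows([.474,.077,.2],.1))"
```

```text
(array([-2.103, -1.466,  0.197]), np.float64(0.1954)) (array([-2.103, -1.466,  0.197]), np.float64(0.1795))
```

```bash
python3 -m jog '[-1,-1,-0.7,0.1,0.1, -1,-1,-0.7,0.1,0.1,-1,-1,-0.7,0.1,0.1,-1,-1,-0.7,0.1,0.1,-1,-1,-0.7,0.1,0.1,-1,-1,-0.7,0.1,0.1]'; python3 -c "
from h import *
print(rows([.474,.077,.2],0))"
```

```text
t: 2.75
ee_pos: [0.3198, 0.2915, 0.2191]
orientation: [[-0.558, 0.83, 0.001], [0.83, 0.558, -0.001], [-0.001, -0.0, -1.0]]
wrist_force: [-1.6, -0.0, 0.5]
opening: 1.0
(array([-1.32 ,  0.041,  0.097]), np.float64(0.0943))
```

```bash
python3 -m jog '[-1,-0.95,0.03,0.09,0.094,-1,-0.95,0.03,0.09,0.094,-1,-0.95,0.03,0.09,0.094,-1,-0.95,0.03,0.09,0.094,-1,-0.95,0.03,0.09,0.094,-1,-0.95,0.03,0.09,0.094]'
cat > w.py <<'E'
import sys
from h import *
from m import caps
s=get_state();p=vision.get_image('wrist');print(np.round(s['ee_pos'],4),s['opening'])
if len(sys.argv)>1: save(sys.argv[1],p['img'])
o=caps(p)
for k in ('blue','purple','white','orange','green','red'):
    for q in o[k]:
        if q[1][4]>150: print(k,q,np.round(ray(p,q[0],.065,s),4)[:2],np.round(ray(p,q[0],.075,s),4)[:2])
E
python3 w.py w1;  python3 -c "
from h import *
print(rows([.474,.077,.2],0))"
```

```text
t: 3.35
ee_pos: [0.4311, 0.1367, 0.2012]
orientation: [[-0.0, 1.0, -0.0], [1.0, 0.0, -0.001], [-0.001, -0.0, -1.0]]
wrist_force: [0.3, 0.7, -0.5]
opening: 1.001
[0.4311 0.1367 0.2012] 1.0012484622857694
blue ([275.5, 35.7], [252, 9, 47, 54, 1942]) [0.3935 0.272 ] [0.3949 0.2697]
blue ([452.9, 39.9], [427, 14, 52, 53, 2065]) [0.5436 0.269 ] [0.5394 0.2668]
blue ([290.2, 247.9], [281, 166, 18, 167, 2609]) [0.4002 0.0751] [0.4013 0.0801]
blue ([537.5, 265.0], [489, 225, 100, 94, 6352]) [0.6617 0.0553] [0.6532 0.061 ]
purple ([375.9, 113.0], [350, 90, 52, 47, 1861]) [0.4817 0.2096] [0.4798 0.2096]
purple ([236.6, 176.7], [210, 153, 54, 49, 1931]) [0.3507 0.1506] [0.3537 0.1528]
white ([452.7, 224.5], [444, 175, 20, 95, 683]) [0.5657 0.1013] [0.5607 0.1053]
white ([570.6, 183.4], [470, 175, 170, 26, 2047]) [0.6746 0.1442] [0.6656 0.1466]
white ([492.5, 227.4], [463, 195, 96, 95, 2212]) [0.6066 0.0981] [0.6001 0.1023]
white ([595.7, 214.0], [529, 197, 111, 39, 1630]) [0.7077 0.1127] [0.6974 0.1163]
white ([365.6, 248.2], [347, 231, 38, 35, 1056]) [0.4786 0.0748] [0.4768 0.0798]
white ([597.4, 291.6], [570, 236, 61, 115, 3096]) [0.7343 0.0227] [0.7231 0.0296]
white ([489.3, 388.9], [465, 376, 53, 24, 986]) [ 0.6395 -0.1156] [ 0.6318 -0.1036]
green ([602.6, 200.9], [563, 191, 77, 22, 683]) [0.7107 0.1264] [0.7004 0.1295]
red ([628.7, 348.5], [613, 301, 27, 82, 996]) [ 0.7922 -0.0542] [ 0.7788 -0.0444]
(array([-0.303,  0.216,  0.007]), np.float64(0.0003))
```

View pics/w1.png

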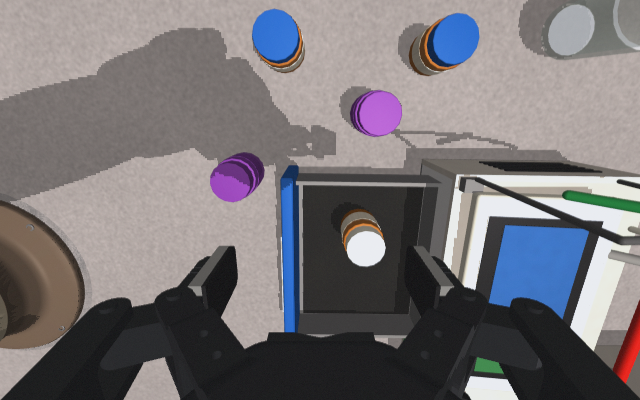

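```bash
python3 -m jog '[-1,-0.289,0.23,0,0,-1,-0.289,0.23,0,0,-1,-0.289,0.23,0.4,0,-1,-0.289,0.23,0.6,0,-1,-0.289,0.23,0.81,0,-1,-0.289,0.23,0.81,0,-1,-0.289,0.23,0.81,0]'; python3 -m jog '[1,0,0,0,0,1,0,0,0,0,1,0,0,0,0,1,0,0,0,0,1,0,0,0,0]'
```

```text
t: 4.1
ee_pos: [0.4751, 0.0807, 0.0384]
orientation: [[-0.005, 1.0, -0.004], [1.0, 0.005, -0.001], [-0.001, -0.004, -1.0]]
wrist_force: [0.2, -0.0, 0.6]
opening: 1.0
t: 4.6
ee_pos: [0.477, 0.0812, 0.0409]
orientation: [[-0.005, 1.0, 0.001], [1.0, 0.005, -0.0], [-0.0, 0.001, -1.0]]
wrist_force: [-0.2, 1.5, 7.1]
opening: 0.496
```

```bash
python3 -m jog '[1,0,0,-0.25,0,1,0,0,-0.5,0,1,0,0,-0.75,0,1,-0.3,0,-0.8,0.05,1,-0.9,0,-0.8,0.12,1,-0.9,0,-0.8,0.12,1,-0.9,0,-0.8,0.12,1,-0.9,0,-0.8,0.12]';  python3 -c "
from h import *
print(get_state()['opening'],rows([.428,-.275,.16],-1.5708))"
```

```text
t: 5.4
ee_pos: [0.4778, -0.1024, 0.202]
orientation: [[0.686, 0.727, 0.002], [0.727, -0.686, -0.001], [0.001, 0.003, -1.0]]
wrist_force: [0.1, 0.1, -2.6]
opening: 0.497
0.4972458597674524 (array([-0.799,  0.411,  0.211]), np.float64(0.1296))
```

```bash
python3 -m jog '[1,-0.4,0.2,0,0.06,1,-0.8,0.41,0,0.13,1,-0.8,0.41,0.0,0.13,1,-0.8,0.41,0.0,0.13,1,-0.8,0.41,0.2,0.13,1,-0.8,0.41,0.2,0.13,1,-0.8,0.41,0.2,0.13]';  python3 w.py w2;  python3 -c "
from h import *
print(rows([.428,-.275,.038],-1.5708))"
```

```text
t: 6.1
ee_pos: [0.427, -0.2753, 0.1619]
orientation: [[1.0, -0.004, 0.001], [-0.004, -1.0, -0.001], [0.001, 0.001, -1.0]]
wrist_force: [0.2, 1.2, -0.3]
opening: 0.495
[ 0.427  -0.2753  0.1619] 0.4946677961871437
blue ([104.4, 52.4], [50, 49, 108, 8, 673]) [ 0.5427 -0.117 ] [ 0.5409 -0.1238]
blue ([49.7, 227.6], [0, 209, 123, 39, 3626]) [ 0.4051 -0.0397] [ 0.4092 -0.0499]
white ([67.0, 22.3], [0, 0, 124, 39, 2930]) [ 0.5623 -0.0945] [ 0.5595 -0.1023]
white ([532.9, 221.5], [523, 186, 20, 76, 166]) [ 0.4095 -0.4579] [ 0.4134 -0.45  ]
white ([320.5, 300.1], [274, 262, 94, 75, 5457]) [ 0.3311 -0.2745] [ 0.3384 -0.2745]
orange ([465.9, 54.3], [430, 25, 64, 62, 2402]) [ 0.5407 -0.3817] [ 0.5389 -0.3771]
orange ([320.5, 255.3], [276, 242, 90, 43, 444]) [ 0.3778 -0.2747] [ 0.383  -0.2747]
red ([373.0, 181.4], [244, 126, 248, 123, 24747]) [ 0.4454 -0.3183] [ 0.4477 -0.3164]
red ([515.0, 289.0], [497, 258, 36, 67, 1491]) [ 0.3426 -0.4551] [ 0.3494 -0.4473]
(array([-0.   , -0.003,  0.624]), np.float64(-0.0002))
```

View pics/w2.png

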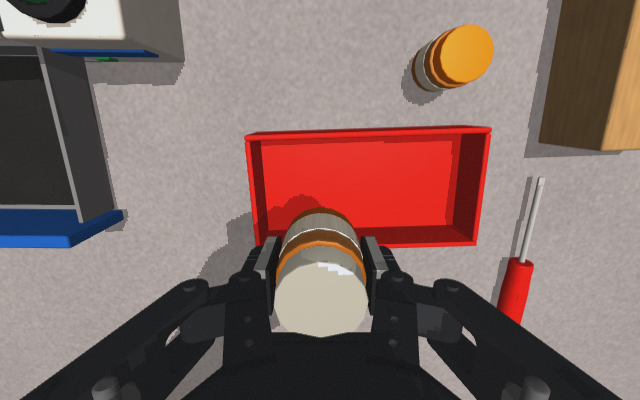

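```bash
python3 -m jog '[1,0,0.16,0.1,0,1,0,0.16,0.3,0,1,0,0.16,0.5,0,1,0,0.16,0.6,0,1,0,0.16,0.625,0,1,0,0.16,0.625,0,1,0,0.16,0.625,0]'; python3 -m jog '[0.6,0,0,0,0,0.3,0,0,0,0,0.3,0,0,0,0,0.3,0,0,0,0,0.3,0,0,-0.2,0,0.3,0,0,-0.45,0,0.3,0,0,-0.7,0,0.3,0,0,-0.8,0]'; python3 -c "
from h import *
print(rows([.394,.272,.2],None))"
```

```text
t: 6.85
ee_pos: [0.4294, -0.3084, 0.0399]
orientation: [[1.0, -0.0, 0.006], [-0.0, -1.0, -0.004], [0.006, 0.004, -1.0]]
wrist_force: [0.4, -0.5, -1.0]
opening: 0.495
t: 7.65
ee_pos: [0.4298, -0.3087, 0.2052]
orientation: [[1.0, -0.0, 0.011], [-0.0, -1.0, -0.008], [0.011, 0.008, -1.0]]
wrist_force: [-0.1, -1.2, -2.1]
opening: 0.497
(array([-1.790e-01, -2.903e+00,  2.000e-03]), 0.0)
```

The value 0.3 still commands less than the jar's width, so the jar is still held. I'll lower it again and open it properly.

```bash
python3 -m jog '[1,0,0,0.25,0,1,0,0,0.5,0,1,0,0,0.75,0,1,0,0,0.8,0,1,0,0,0.83,0,1,0,0,0.835,0,1,0,0,0.835,0]'; python3 -m jog '[-0.35,0,0,0,0,-0.35,0,0,0,0,-0.35,0,0,0,0,-0.35,0,0,0,0,-0.35,0,0,-0.2,0,-0.35,0,0,-0.45,0,-0.35,0,0,-0.7,0,-0.35,0,0,-0.8,0]'; python3 w.py w3
```

```text
t: 8.35
ee_pos: [0.433, -0.311, 0.0406]
orientation: [[1.0, -0.0, 0.014], [0.0, -1.0, -0.01], [0.014, 0.01, -1.0]]
wrist_force: [-0.4, 0.1, -1.5]
opening: 0.497
t: 9.15
ee_pos: [0.432, -0.3103, 0.2059]
orientation: [[1.0, -0.0, 0.02], [0.0, -1.0, -0.014], [0.02, 0.014, -1.0]]
wrist_force: [0.3, -0.4, 0.5]
opening: 0.677
[ 0.432  -0.3103  0.2059] 0.6767189835402868
blue ([98.9, 70.5], [54, 68, 91, 6, 388]) [ 0.5433 -0.1156] [ 0.5418 -0.1226]
blue ([46.6, 220.0], [0, 206, 114, 30, 2705]) [ 0.4036 -0.035 ] [ 0.4072 -0.0449]
white ([70.3, 37.3], [0, 0, 116, 62, 2896]) [ 0.5697 -0.0966] [ 0.5672 -0.1043]
white ([319.6, 194.5], [300, 176, 40, 38, 1186]) [ 0.4295 -0.3107] [ 0.4321 -0.3106]
orange ([404.6, 81.6], [375, 54, 46, 47, 625]) [ 0.5348 -0.3876] [ 0.5336 -0.3847]
green ([36.5, 14.0], [8, 0, 54, 34, 1405]) [ 0.5872 -0.0725] [ 0.5841 -0.081 ]
red ([324.4, 185.3], [219, 133, 208, 108, 18619]) [ 0.4389 -0.3155] [ 0.4411 -0.3152]
red ([462.4, 268.8], [450, 249, 26, 43, 711]) [ 0.3459 -0.4653] [ 0.3515 -0.4596]
```

View pics/w3.png

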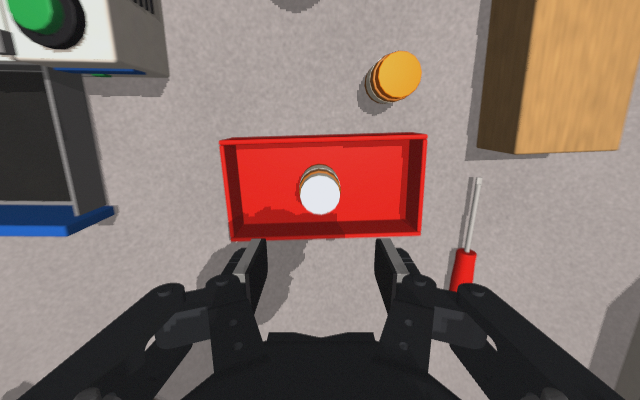

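```bash
J='python3 -m jog'; $J '[-1,-0.05,-0.25,0,-0.02,-1,-0.1,-0.5,0,-0.04,-1,-0.1,-0.75,0,-0.06,-1,-0.1,-1,0,-0.09,-1,-0.1,-1,0,-0.12,-1,-0.1,-1,0,-0.12]'; python3 -c "
from h import *
print(rows([.394,.271,.2],0))"
```

```text
t: 9.8
ee_pos: [0.4124, -0.1088, 0.204]
orientation: [[0.723, 0.691, 0.022], [0.691, -0.723, -0.015], [0.005, 0.026, -1.0]]
wrist_force: [0.3, -0.7, 0.8]
opening: 0.999
(array([ 1.246, -1.437, -0.011]), np.float64(-0.1286))
```

```bash
J='python3 -m jog'; $J '[-1,0.2,-0.23,0,-0.02,-1,0.4,-0.46,0,-0.04,-1,0.6,-0.69,0,-0.06,-1,0.8,-0.92,0,-0.09,-1,0.86,-1,0,-0.12,-1,0.86,-1,0,-0.128,-1,0.86,-1,0,-0.128,-1,0.86,-1,0,-0.128]'; python3 w.py; python3 -c "
from h import *
print(np.round(get_state()['orientation'],3).tolist(),rows([.394,.271,.2],0))"
```

```text
t: 10.6
ee_pos: [0.3984, 0.1545, 0.1994]
orientation: [[0.005, 1.0, 0.021], [1.0, -0.005, -0.016], [-0.016, 0.021, -1.0]]
wrist_force: [-0.5, 0.5, -0.4]
opening: 0.998
[0.3984 0.1545 0.1994] 0.9984636427169983
blue ([309.6, 55.1], [287, 30, 46, 52, 1835]) [0.393  0.2724] [0.3931 0.2708]
blue ([483.8, 59.2], [458, 34, 52, 50, 2022]) [0.5427 0.2691] [0.5372 0.2676]
blue ([318.5, 257.9], [313, 179, 13, 159, 1756]) [0.3993 0.0798] [0.3992 0.0854]
blue ([568.2, 279.2], [521, 241, 94, 99, 5658]) [0.6737 0.049 ] [0.6633 0.0557]
purple ([403.8, 129.0], [375, 107, 58, 46, 2085]) [0.4783 0.211 ] [0.4752 0.2117]
purple ([264.7, 192.1], [241, 166, 48, 52, 1814]) [0.3477 0.1521] [0.3495 0.155 ]
white ([46.5, 45.9], [0, 0, 145, 104, 5121]) [0.1765 0.2793] [0.1847 0.2775]
white ([148.2, 12.6], [139, 0, 20, 25, 207]) [0.2637 0.3034] [0.2686 0.3007]
white ([182.0, 10.1], [173, 0, 19, 19, 170]) [0.2909 0.3052] [0.2948 0.3024]
white ([335.0, 144.5], [33, 0, 607, 348, 59243]) [0.4153 0.1973] [0.4146 0.1985]
white ([546.9, 8.1], [537, 0, 26, 22, 216]) [0.5888 0.3074] [0.5816 0.3045]
white ([592.7, 45.9],
[... 375 characters left out ...]
1221]
white ([520.3, 245.5], [490, 212, 92, 93, 2081]) [0.6116 0.0909] [0.6035 0.0961]
white ([605.0, 227.6], [554, 213, 86, 39, 1055]) [0.6967 0.1101] [0.6855 0.1146]
white ([617.4, 309.6], [590, 254, 50, 110, 2571]) [0.742  0.0075] [0.729  0.0159]
white ([153.4, 376.8], [132, 359, 40, 41, 752]) [ 0.2007 -0.0766] [ 0.208  -0.0651]
white ([489.5, 384.0], [471, 358, 47, 42, 901]) [ 0.6123 -0.1008] [ 0.6042 -0.0884]
white ([16.4, 373.3], [2, 363, 30, 24, 288]) [ 0.0433 -0.0665] [ 0.0565 -0.0554]
green ([620.0, 219.5], [599, 213, 41, 15, 336]) [0.7099 0.119 ] [0.6981 0.1231]
[[0.006, 1.0, 0.022], [1.0, -0.006, -0.016], [-0.016, 0.022, -1.0]] (array([ 0.585, -0.026, -0.012]), np.float64(-0.001))
```

```bash
J='python3 -m jog'; python3 -c "
from h import *
print(rows([.393,.272,.2]),rows([.393,.272,.028]))"
```

```text
(array([ 0.59 , -0.031, -0.012]), 0.0) (array([ 0.603, -0.05 ,  0.848]), 0.0)
```

```bash
J='python3 -m jog'; $J '[-1,0.3,-0.03,0,0,-1,0.59,-0.03,0,0,-1,0.59,-0.03,0.2,0,-1,0.6,-0.04,0.45,0,-1,0.6,-0.05,0.7,0,-1,0.6,-0.05,0.84,0,-1,0.6,-0.05,0.848,0,-1,0.6,-0.05,0.848,0]'; $J '[1,0,0,0,0,1,0,0,0,0,1,0,0,0,0,1,0,0,0,0,1,0,0,0,0,1,0,0,-0.2,0,1,0,0,-0.45,0,1,0,0,-0.7,0]'; python3 -c "
from h import *
print(rows([.47,.1,.16],0),rows([.47,.1,.041],0))"
```

```text
t: 11.45
ee_pos: [0.3934, 0.2703, 0.0283]
orientation: [[0.009, 1.0, 0.021], [1.0, -0.009, -0.016], [-0.016, 0.021, -1.0]]
wrist_force: [0.2, 0.1, 0.8]
opening: 0.998
t: 12.25
ee_pos: [0.3898, 0.2722, 0.1701]
orientation: [[0.009, 1.0, 0.02], [1.0, -0.009, -0.017], [-0.016, 0.021, -1.0]]
wrist_force: [1.9, 0.4, -1.1]
opening: 0.499
(array([-0.856,  0.407,  0.073]), np.float64(-0.0015)) (array([-0.847,  0.395,  0.668]), np.float64(-0.0015))
```

```bash
J='python3 -m jog'; $J '[1,-0.2,0.1,0,0,1,-0.42,0.2,0,0,1,-0.64,0.3,0,0,1,-0.85,0.4,0,0,1,-0.856,0.407,0,0,1,-0.856,0.407,0.1,0,1,-0.856,0.407,0.1,0]'; python3 -c "
from h import *
print(rows([.47,.1,.041],0))"
```

```text
t: 12.95
ee_pos: [0.4689, 0.0996, 0.153]
orientation: [[0.01, 1.0, 0.017], [1.0, -0.01, -0.017], [-0.017, 0.018, -1.0]]
wrist_force: [-1.4, 0.1, -2.2]
opening: 0.496
(array([ 0.011, -0.004,  0.56 ]), np.float64(-0.0016))
```

```bash
J='python3 -m jog'; $J '[1,0,0,0.2,0,1,0,0,0.4,0,1,0.01,0,0.5,0,1,0.01,0,0.55,0,1,0.01,0,0.565,0,1,0.01,0,0.565,0]'; $J '[-0.35,0,0,0,0,-0.35,0,0,0,0,-0.35,0,0,0,0,-0.35,0,0,0,0,-0.35,0,0,-0.2,0,-0.35,0,0,-0.45,0,-0.35,0,0,-0.7,0,-0.35,0,0,-0.8,0]'; python3 w.py w4|grep blue; python3 -c "
from h import *
print(rows([.543,.269,.2],0))"
```

```text
t: 13.55
ee_pos: [0.4716, 0.1002, 0.0412]
orientation: [[0.009, 1.0, 0.019], [1.0, -0.009, -0.017], [-0.016, 0.019, -1.0]]
wrist_force: [-0.4, 1.2, -0.5]
opening: 0.495
t: 14.35
ee_pos: [0.4701, 0.1032, 0.2063]
orientation: [[0.009, 1.0, 0.026], [1.0, -0.009, -0.015], [-0.015, 0.026, -1.0]]
wrist_force: [0.0, 0.4, -0.1]
opening: 0.679
blue ([401.8, 8.9], [380, 0, 48, 23, 803]) [0.5436 0.2572] [0.5408 0.2543]
blue ([249.5, 188.1], [234, 135, 31, 113, 2465]) [0.4041 0.1036] [0.4064 0.1063]
blue ([318.4, 190.1], [298, 170, 42, 41, 1313]) [0.4721 0.1005] [0.4719 0.1033]
blue ([489.4, 233.4], [442, 182, 99, 108, 8274]) [0.6534 0.0498] [0.6466 0.0545]
blue ([261.0, 305.9], [254, 277, 14, 55, 321]) [ 0.4057 -0.0346] [ 0.408  -0.0268]
(array([0.832, 0.352, 0.037]), np.float64(-0.0015))
```

View pics/w4.png

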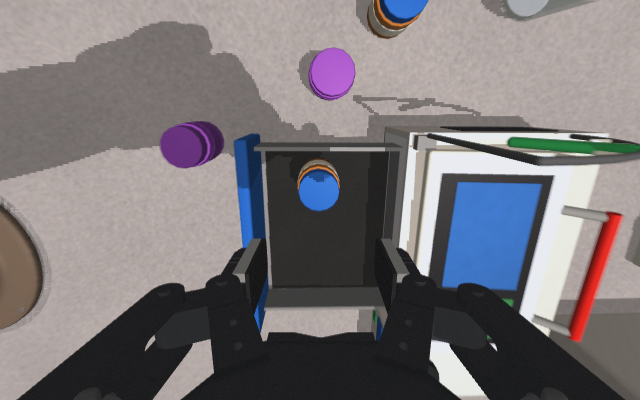

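```bash
J='python3 -m jog'; $J '[-1,0.21,0.08,0,0,-1,0.42,0.17,0,0,-1,0.63,0.26,0,0,-1,0.832,0.352,0,0,-1,0.832,0.352,0,0,-1,0.832,0.352,0.037,0,-1,0.832,0.352,0.037,0]'; python3 w.py |grep blue; python3 -c "
from h import *
print(rows([.543,.269,.028],0))"
```

```text
t: 15.1
ee_pos: [0.5421, 0.268, 0.1986]
orientation: [[0.01, 1.0, 0.026], [1.0, -0.009, -0.016], [-0.016, 0.026, -1.0]]
wrist_force: [-0.5, 0.7, -0.0]
opening: 1.002
blue ([212.1, 64.7], [188, 39, 50, 51, 1962]) [0.4554 0.3788] [0.4586 0.3774]
blue ([321.0, 185.8], [302, 166, 40, 41, 1262]) [0.5465 0.2716] [0.5462 0.2743]
blue ([254.8, 330.1], [238, 315, 37, 34, 868]) [0.4701 0.1037] [0.4727 0.1127]
(array([ 0.019, -0.019,  0.856]), np.float64(-0.0017))
```

```bash
J='python3 -m jog'; $J '[-1,0.015,0.01,0.1,0,-1,0.02,0,0.35,0,-1,0.025,-0.01,0.6,0,-1,0.03,-0.01,0.8,0,-1,0.03,-0.01,0.856,0,-1,0.03,-0.01,0.856,0,-1,0.03,-0.01,0.856,0]'; $J '[1,0,0,0,0,1,0,0,0,0,1,0,0,0,0,1,0,0,0,0,1,0,0,0,0,1,0,0,-0.2,0,1,0,0,-0.45,0,1,0,0,-0.7,0]'; python3 -c "
from h import *
print(rows([.47,.043,.17],0))"
```

```text
t: 15.85
ee_pos: [0.546, 0.2712, 0.0305]
orientation: [[0.011, 1.0, 0.029], [1.0, -0.011, -0.014], [-0.014, 0.029, -0.999]]
wrist_force: [-0.4, 0.8, 1.1]
opening: 0.998
t: 16.65
ee_pos: [0.5411, 0.2729, 0.1716]
orientation: [[0.011, 1.0, 0.028], [1.0, -0.011, -0.015], [-0.015, 0.028, -1.0]]
wrist_force: [1.4, 1.5, -1.7]
opening: 0.495
(array([-1.153, -0.343,  0.015]), np.float64(-0.0018))
```

```bash
J='python3 -m jog'; $J '[1,-0.1,-0.17,0,0,1,-0.15,-0.343,0,0,1,-0.36,-0.343,0,0,1,-0.6,-0.343,0,0,1,-0.8,-0.343,0,0,1,-0.95,-0.343,0,0,1,-0.95,-0.343,0,0]';  python3 -c "
from h import *
print(rows([.47,.043,.17],0),rows([.47,.043,.0425],0))"
```

```text
t: 17.35
ee_pos: [0.4699, 0.0808, 0.1729]
orientation: [[0.015, 0.999, 0.028], [1.0, -0.015, -0.016], [-0.015, 0.028, -0.999]]
wrist_force: [-0.3, 1.0, -1.3]
opening: 0.495
(array([-0.189,  0.003,  0.018]), np.float64(-0.0024)) (array([-0.179, -0.015,  0.655]), np.float64(-0.0024))
```

```bash
J='python3 -m jog'; $J '[1,-0.19,0,0,-0.002,1,-0.19,0,0.1,-0.002,1,-0.185,0,0.3,-0.002,1,-0.18,-0.01,0.5,-0.002,1,-0.18,-0.015,0.62,-0.002,1,-0.18,-0.015,0.65,-0.002,1,-0.18,-0.015,0.655,-0.002,1,-0.18,-0.015,0.655,-0.002]'; $J '[-0.35,0,0,0,0,-0.35,0,0,0,0,-0.35,0,0,0,0,-0.35,0,0,0,0,-0.35,0,0,-0.2,0,-0.35,0,0,-0.45,0,-0.35,0,0,-0.7,0,-0.35,0,0,-0.8,0]'; python3 w.py |grep blue; python3 -c "
from h import *
print(rows([.453,.379,.2],0))"
```

```text
t: 18.15
ee_pos: [0.4703, 0.0433, 0.0429]
orientation: [[0.002, 1.0, 0.028], [1.0, -0.002, -0.016], [-0.015, 0.028, -0.999]]
wrist_force: [0.1, 0.2, -1.3]
opening: 0.499
t: 18.95
ee_pos: [0.4673, 0.046, 0.208]
orientation: [[0.002, 0.999, 0.035], [1.0, -0.002, -0.015], [-0.015, 0.035, -0.999]]
wrist_force: [1.4, 0.0, -0.0]
opening: 0.676
blue ([251.0, 154.1], [234, 70, 34, 182, 3880]) [0.4063 0.0793] [0.4084 0.0808]
blue ([323.3, 129.8], [302, 108, 44, 44, 1467]) [0.4755 0.1017] [0.475  0.1024]
blue ([500.9, 169.3], [450, 111, 108, 121, 10024]) [0.6539 0.0625] [0.647  0.0646]
blue ([318.4, 193.1], [299, 173, 40, 41, 1290]) [0.4707 0.0396] [0.4704 0.0426]
blue ([379.5, 312.6], [376, 291, 8, 43, 196]) [ 0.5415 -0.1064] [ 0.5386 -0.0981]
(array([ 1.665, -0.079,  0.02 ]), np.float64(-0.0003))
```

```bash
J='python3 -m jog'; $J '[-1,0.2,-0.01,0,0,-1,0.4,-0.02,0,0,-1,0.6,-0.04,0,0,-1,0.8,-0.06,0,0,-1,0.95,-0.07,0,0,-1,0.95,-0.07,0,0,-1,0.95,-0.07,0,0]'; $J '[-1,0.2,0,0,0,-1,0.4,0,0,0,-1,0.6,0,0,0,-1,0.7,0,0,0,-1,0.71,0,0,0,-1,0.71,0,0,0]'; python3 w.py |grep blue; python3 -c "
from h import *
print(rows([.454,.379,.2],0),rows([.454,.379,.03],0))"
```

```text
t: 19.7
ee_pos: [0.4541, 0.2363, 0.2057]
orientation: [[0.001, 0.999, 0.036], [1.0, -0.0, -0.015], [-0.015, 0.036, -0.999]]
wrist_force: [0.1, -0.6, 0.2]
opening: 1.0
t: 20.3
ee_pos: [0.4544, 0.3773, 0.2033]
orientation: [[0.001, 0.999, 0.036], [1.0, -0.001, -0.016], [-0.016, 0.036, -0.999]]
wrist_force: [0.2, 0.4, 0.1]
opening: 0.997
blue ([570.4, 38.2], [516, 0, 109, 86, 7309]) [0.6776 0.5104] [0.6692 0.5082]
blue ([313.8, 184.4], [295, 165, 39, 40, 1223]) [0.4533 0.381 ] [0.4532 0.3837]
(array([ 0.011, -0.003,  0.017]), np.float64(-0.0003)) (array([ 0.025, -0.034,  0.867]), np.float64(-0.0003))
```

```bash
J='python3 -m jog'; $J '[-1,0.01,0,0.2,0,-1,0.02,-0.02,0.45,0,-1,0.03,-0.03,0.7,0,-1,0.03,-0.035,0.85,0,-1,0.03,-0.035,0.867,0,-1,0.03,-0.035,0.867,0,-1,0.03,-0.035,0.867,0]'; $J '[1,0,0,0,0,1,0,0,0,0,1,0,0,0,0,1,0,0,0,0,1,0,0,-0.2,0,1,0,0,-0.45,0,1,0,0,-0.7,0,1,0,0,-0.7,0]'; python3 -c "
from h import *
print(rows([.47,-.015,.17],0))"
```

```text
t: 21.05
ee_pos: [0.4552, 0.3804, 0.0325]
orientation: [[0.003, 0.999, 0.039], [1.0, -0.002, -0.014], [-0.014, 0.039, -0.999]]
wrist_force: [0.2, -0.4, -1.1]
opening: 1.004
t: 21.85
ee_pos: [0.4521, 0.3847, 0.1804]
orientation: [[0.003, 0.999, 0.048], [1.0, -0.002, -0.006], [-0.006, 0.048, -0.999]]
wrist_force: [0.7, 0.0, -2.1]
opening: 0.495
(array([-1.998,  0.092,  0.068]), np.float64(-0.0004))
```

```bash
J='python3 -m jog'; $J '[1,-0.2,0.01,0,0,1,-0.4,0.02,0,0,1,-0.6,0.03,0,0,1,-0.8,0.04,0,0,1,-1,0.05,0,0,1,-1,0.05,0,0,1,-1,0.05,0,0]'; $J '[1,-0.2,0.01,0,0,1,-0.4,0.02,0,0,1,-0.6,0.03,0,0,1,-0.8,0.04,0,0,1,-1,0.04,0,0,1,-1,0.04,0.02,0,1,-1,0.04,0.02,0]'; python3 -c "
from h import *
print(rows([.47,-.015,.045],0))"
```

```text
t: 22.55
ee_pos: [0.4615, 0.1839, 0.1818]
orientation: [[0.004, 0.999, 0.048], [1.0, -0.004, -0.006], [-0.006, 0.048, -0.999]]
wrist_force: [0.4, -0.1, -0.9]
opening: 0.496
t: 23.25
ee_pos: [0.4687, -0.016, 0.1785]
orientation: [[0.005, 0.999, 0.047], [1.0, -0.005, -0.005], [-0.005, 0.047, -0.999]]
wrist_force: [0.2, 0.6, -1.8]
opening: 0.496
(array([ 0.009, -0.025,  0.667]), np.float64(-0.0008))
```

```bash
J='python3 -m jog'; $J '[1,0,0,0.2,0,1,0,-0.01,0.4,0,1,0.01,-0.02,0.55,0,1,0.01,-0.025,0.65,0,1,0.01,-0.025,0.67,0,1,0.01,-0.025,0.67,0,1,0.01,-0.025,0.67,0]'; $J '[-0.35,0,0,0,0,-0.35,0,0,0,0,-0.35,0,0,0,0,-0.35,0,0,0,0,-0.35,0,0,-0.2,0,-0.35,0,0,-0.45,0,-0.35,0,0,-0.7,0,-0.35,0,0,-0.8,0]'; $J '[0,0,0,0,0,0,0,0,0,0]'; python3 w.py w5|egrep 'blue|green'
cat > b.py <<'E'
from h import *
from m import caps
for c in('top','side'):
    p=vision.get_image(c);o=caps(p);save(c+'_b',p['img'])
    for k in('blue','white','purple','orange','green'):
        for q in o[k]:
            X=ray(p,q[0],.07)
            if .2<X[0]<.65 and -.5<X[1]<.5:print(c,k,q,np.round(X,3)[:2])
    print([(np.round(b['rect']).astype(int).tolist(),round(b['p'],2)) for b in spotter.boxes_of(p,'jar1')])
E
python3 b.py
```

```text
t: 23.95
ee_pos: [0.4706, -0.0131, 0.0446]
orientation: [[0.003, 0.999, 0.047], [1.0, -0.002, -0.005], [-0.004, 0.047, -0.999]]
wrist_force: [0.7, 0.9, 0.1]
opening: 0.494
t: 24.75
ee_pos: [0.4644, -0.0125, 0.2095]
orientation: [[0.003, 0.999, 0.054], [1.0, -0.003, -0.005], [-0.005, 0.054, -0.999]]
wrist_force: [0.1, -0.6, 0.4]
opening: 0.676
t: 24.95
ee_pos: [0.4648, -0.0127, 0.2096]
orientation: [[0.003, 0.998, 0.055], [1.0, -0.003, -0.005], [-0.005, 0.055, -0.998]]
wrist_force: [-0.6, 0.8, 0.3]
opening: 0.499
blue ([250.2, 114.5], [232, 0, 35, 240, 5177]) [0.4084 0.0584] [0.4102 0.0585]
blue ([509.1, 94.3], [456, 29, 112, 135, 11634]) [0.6529 0.0762] [0.6459 0.0756]
blue ([326.0, 61.6], [304, 37, 46, 51, 1786]) [0.4784 0.1035] [0.4776 0.1019]
blue ([321.3, 133.3], [301, 112, 42, 43, 1411]) [0.4741 0.0411] [0.4735 0.0418]
blue ([318.5, 190.6], [299, 171, 40, 40, 1254]) [ 0.4712 -0.0155] [ 0.4707 -0.0127]
green ([427.1, 280.2], [415, 274, 25, 14, 189]) [ 0.5948 -0.1236] [ 0.5898 -0.117 ]
top blue ([290.2, 164.9], [275, 158, 36, 23, 433]) [0.641 0.081]
top blue ([278.3, 218.4], [276,
[... 391 characters left out ...]
 [349, 178, 11, 11, 95]) [ 0.585 -0.112]
[]
side blue ([282.2, 184.1], [281, 178, 4, 13, 33]) [0.41  0.122]
side blue ([303.8, 184.4], [299, 181, 11, 7, 60]) [0.481 0.106]
side blue ([305.8, 195.0], [301, 192, 11, 7, 51]) [0.478 0.048]
side blue ([307.8, 206.1], [303, 203, 11, 7, 66]) [ 0.474 -0.011]
side blue ([287.7, 212.2], [286, 207, 5, 11, 37]) [ 0.407 -0.029]
side white ([329.3, 188.4], [321, 169, 16, 39, 116]) [0.561 0.068]
side white ([301.5, 279.0], [295, 274, 14, 11, 126]) [ 0.404 -0.315]
side purple ([301.6, 174.0], [296, 166, 11, 18, 136]) [0.484 0.168]
side purple ([263.2, 191.3], [258, 181, 12, 21, 203]) [0.342 0.094]
[([299, 200, 312, 220], 0.79), ([297, 191, 314, 204], 0.74)]
```

View pics/w5.png

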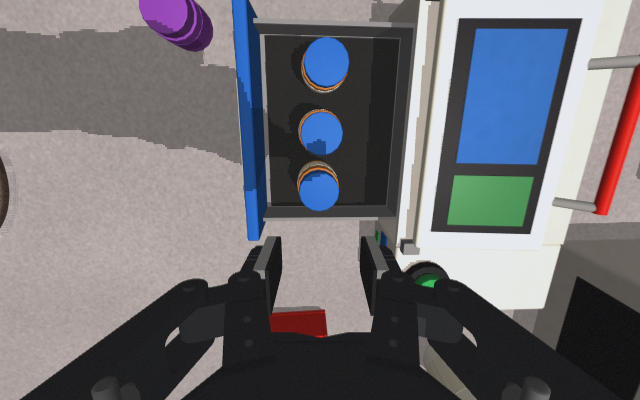

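All three jars are standing in the drawer. The spent jar has been nudged to about (0.40,-0.313) but is still in the tray. Next I push the drawer.

```bash
python3 -m jog '[1,0.14,-0.2,0,0,1,0.28,-0.4,0,0,1,0.28,-0.6,0,0,1,0.28,-0.67,0,0,1,0.28,-0.67,0,0,1,0.28,-0.67,0,0]'; python3 -c "
from h import *
print(rows([.335,.043,.062],0))"
```

```text
t: 25.8
ee_pos: [0.3308, 0.0438, 0.2007]
orientation: [[0.003, 0.999, 0.052], [1.0, -0.003, -0.005], [-0.005, 0.052, -0.999]]
wrist_force: [-0.5, 0.7, -0.3]
opening: 0.002
(array([-0.001, -0.015,  0.694]), np.float64(-0.0005))
```

```bash
J='python3 -m jog'; $J '[1,0,-0.01,0.2,0,1,0,-0.015,0.4,0,1,0,-0.015,0.6,0,1,0,-0.015,0.69,0,1,0,-0.015,0.694,0,1,0,-0.015,0.694,0]'; $J '[1,0,0.07,0,0,1,0,0.14,0,0,1,0,0.21,0.01,0,1,0,0.28,0.015,0,1,0,0.35,0.02,0,1,0,0.42,0.02,0,1,0,0.49,0.025,0,1,0,0.56,0.03,0]'; $J '[1,0,0.07,0,0,1,0,0.14,0,0,1,0,0.18,0.01,0,1,0,0.22,0.01,0]'
```

```text
t: 26.4
ee_pos: [0.3358, 0.043, 0.0621]
orientation: [[0.004, 0.999, 0.051], [1.0, -0.004, -0.005], [-0.005, 0.051, -0.999]]
wrist_force: [0.3, 0.8, 0.6]
opening: -0.003
t: 27.2
ee_pos: [0.4491, 0.0423, 0.0617]
orientation: [[0.004, 0.999, 0.051], [1.0, -0.004, -0.005], [-0.005, 0.051, -0.999]]
wrist_force: [-1.8, -1.3, 2.1]
opening: 0.001
t: 27.6
ee_pos: [0.4938, 0.0422, 0.0617]
orientation: [[0.004, 0.999, 0.05], [1.0, -0.004, -0.005], [-0.005, 0.05, -0.999]]
wrist_force: [-2.7, 0.3, -0.8]
opening: -0.0
```

```bash
J='python3 -m jog'; $J '[1,0,0.03,0,0,1,0,0.06,0,0,1,0,0.09,0,0,1,0,0.12,0,0]'; $J '[1,0,0.03,0,0,1,0,0.06,0,0]';$J '[1,0,0.03,0,0,1,0,0.06,0,0]'
```

```text
t: 28.0
ee_pos: [0.5147, 0.042, 0.0621]
orientation: [[0.004, 0.999, 0.044], [1.0, -0.004, -0.005], [-0.005, 0.044, -0.999]]
wrist_force: [-10.3, -0.2, 2.5]
opening: 0.003
t: 28.2
ee_pos: [0.5235, 0.0419, 0.0621]
orientation: [[0.004, 0.999, 0.037], [1.0, -0.003, -0.005], [-0.005, 0.038, -0.999]]
wrist_force: [-30.1, -0.6, 25.3]
opening: -0.006
t: 28.4
ee_pos: [0.5237, 0.0419, 0.0621]
orientation: [[0.003, 1.0, 0.016], [1.0, -0.003, -0.004], [-0.004, 0.016, -1.0]]
wrist_force: [-65.8, 0.5, 50.7]
opening: 0.0
```

```bash
J='python3 -m jog'; $J '[1,0,-0.05,-0.02,0,1,0,-0.15,-0.02,0,1,0,-0.3,-0.02,0,1,0,-0.45,-0.02,0,1,0,-0.45,-0.3,0,1,0,-0.45,-0.6,0,1,0,-0.45,-0.75,0,1,0,-0.45,-0.75,0]';python3 w.py w6|egrep 'blue|green|red'; python3 b.py; python3 -c "
import cv2
s=cv2.imread('pics/side_b.png')[130:330,230:430]
cv2.imwrite('pics/s2.png',cv2.resize(s,None,fx=2.8,fy=2.8,interpolation=2))"
```

```text
t: 29.2
ee_pos: [0.4352, 0.0433, 0.2179]
orientation: [[0.003, 1.0, 0.029], [1.0, -0.003, -0.003], [-0.003, 0.029, -1.0]]
wrist_force: [0.7, -0.1, 0.1]
opening: -0.002
blue ([414.9, 169.8], [391, 74, 51, 209, 5540]) [0.5371 0.0596] [0.5334 0.0616]
blue ([530.2, 164.7], [480, 108, 105, 117, 9262]) [0.657 0.064] [0.6492 0.0659]
green ([601.8, 45.9], [561, 36, 79, 19, 818]) [0.7013 0.1749] [0.6919 0.1728]
red ([626.5, 231.8], [609, 175, 31, 99, 1149]) [ 0.784 -0.013] [ 0.7716 -0.0085]
top blue ([292.4, 167.1], [275, 158, 36, 23, 660]) [0.634 0.074]
top blue ([327.7, 197.9], [315, 196, 25, 5, 115]) [ 0.539 -0.032]
top white ([325.7, 193.1], [316, 192, 22, 3, 57]) [ 0.554 -0.026]
top white ([424.8, 244.6], [419, 239, 13, 13, 130]) [ 0.4   -0.313]
top orange ([446.1, 197.9], [440, 192, 13, 13, 98]) [ 0.538 -0.382]
top green ([354.1, 182.7], [349, 177, 11, 12, 103]) [ 0.585 -0.111]
[]
side blue ([326.1, 193.0], [320, 174, 14, 39, 104]) [0.545 0.046]
side white ([329.4, 188.8], [322, 170, 15, 38, 114]) [0.561 0.066]
side white ([301.5, 279.0], [295, 274, 14, 11, 125]) [ 0.404 -0.315]
side purple ([301.6, 175.6], [296, 166, 11, 21, 179]) [0.482 0.158]
side purple ([263.2, 190.6], [258, 181, 12, 21, 159]) [0.343 0.098]
[]
```

View pics/s2.png

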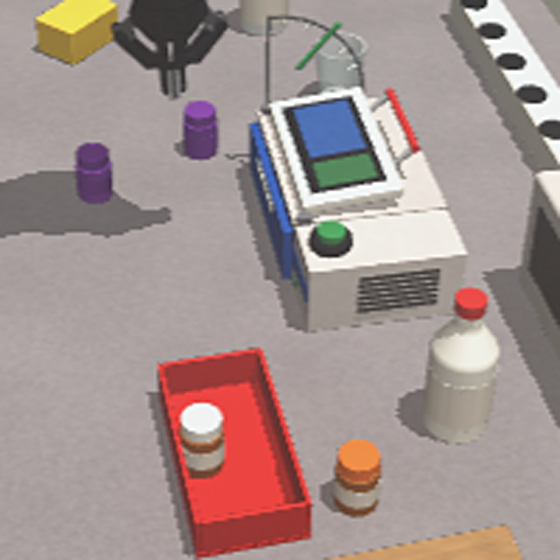

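View pics/w6.png

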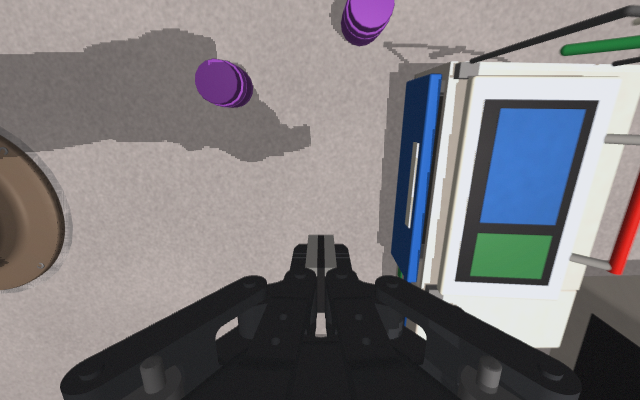

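```bash
cat > tri.py <<'E'
from h import *
from m import caps
def line(p,uv): 
    a=ray(p,uv,.3);b=ray(p,uv,.0);d=b-a;return a,d/np.linalg.norm(d)
def inter(ls):
    A=0;B=0
    for a,d in ls: P=np.eye(3)-np.outer(d,d);A=A+P;B=B+P@a
    return np.linalg.solve(A,B)
P={c:vision.get_image(c) for c in('top','side')}
for n in('display_bar','display_hinge','start_top','drawer_front'):
    L=[];
    for c in P:
        r=spotter.pinpoint(P[c],n)
        if r: L.append(line(P[c],r[0]['uv']));print(n,c,np.round(r[0]['uv'],1),r[0]['p'])
    if len(L)==2:print(n,np.round(inter(L),4))
for c in P:
    hsv=cv2.cvtColor(P[c]['img'],cv2.COLOR_RGB2HSV);h,s,v=cv2.split(hsv)
    m=((h<8)|(h>172))&(s>110)&(v>90);n,l,st,ce=cv2.connectedComponentsWithStats(m.astype(np.uint8))
    for i in range(1,n):
        if st[i][4]>15:
            X=ray(P[c],ce[i],.13)
            if .6<X[0]<.8 and -.1<X[1]<.25:
                ys,xs=np.nonzero(l==i);print(c,ce[i],st[i],X.round(4),list(zip(xs,ys))[:1],list(zip(xs,ys))[-1:])
E
python3 tri.py
```

```text
display_bar top [306.1 139.1] 0.65
display_bar side [375.  169.8] 0.59
display_bar [0.6979 0.0285 0.1535]
display_hinge top [298.7 190.8] 0.85
display_hinge side [347.8 213.9] 0.67
display_hinge [ 0.6052  0.0605 -0.0465]
start_top top [356.1 182. ] 0.53
start_top side [347. 212.] 0.54
start_top [ 0.5769 -0.1137  0.1136]
drawer_front side [328.8 191.3] 0.66
top [303.13709677 140.04032258] [283 139  41   4 124] [0.6992 0.0386 0.13  ] [(np.int64(283), np.int64(139))] [(np.int64(322), np.int64(142))]
side [373.50769231 172.55384615] [368 162  12  22  65] [0.7033 0.0475 0.13  ] [(np.int64(368), np.int64(162))] [(np.int64(379), np.int64(183))]
```

```bash
J='python3 -m jog'; $J '[0.4,0,0.2,-0.1,0,0.4,0,0.4,-0.1,0,0.4,0,0.6,-0.1,0,0.4,0,0.8,-0.1,0,0.4,0,1,-0.08,0,0.4,0,1,-0.08,0,0.4,0,1,-0.08,0]'
cat > bar.py <<'E'
import sys
from h import *
s=get_state();p=vision.get_image('wrist');print(np.round(s['ee_pos'],4),s['opening'])
if len(sys.argv)>1: save(sys.argv[1],p['img'])
h,sa,v=cv2.split(cv2.cvtColor(p['img'],cv2.COLOR_RGB2HSV));m=((h<8)|(h>172))&(sa>110)&(v>90)
n,l,st,ce=cv2.connectedComponentsWithStats(m.astype(np.uint8))
for i in range(1,n):
    if st[i][4]>200:
        r=cv2.minAreaRect(np.argwhere(l==i)[:,::-1].astype(np.float32));print(st[i],np.round(r[0],1),np.round(r[1],1),r[2])
        for z in(.12,.13,.14,.15,.16,.22,.23):print(z,np.round(ray(p,r[0],z,s),4)[:2])
for n in ('display_hinge','start_top'):
    for r in spotter.pinpoint(p,n)[:2]: print(n,np.round(r['uv'],1),r['p'],np.round(ray(p,r['uv'],.102,s),4))
E
python3 bar.py w7
```

```text
t: 30.65
ee_pos: [0.6313, 0.0423, 0.2281]
orientation: [[0.003, 1.0, 0.013], [1.0, -0.003, -0.005], [-0.005, 0.013, -1.0]]
wrist_force: [0.1, -0.1, -1.0]
opening: 0.301
[0.6313 0.0423 0.2281] 0.3007676897018926
[ 387  135   25  137 1661] [398.6 202.8] [ 12.7 137.4] 5.710593223571777
0.12 [0.7027 0.0378]
0.13 [0.6997 0.0411]
0.14 [0.6967 0.0443]
0.15 [0.6937 0.0475]
0.16 [0.6907 0.0507]
0.22 [0.6726 0.0701]
0.23 [0.6696 0.0733]
[190 353  36  38 312] [209. 373.] [ 8.5 49.5] 45.0
0.12 [ 0.5129 -0.1529]
0.13 [ 0.5177 -0.1418]
0.14 [ 0.5226 -0.1306]
0.15 [ 0.5274 -0.1195]
0.16 [ 0.5323 -0.1084]
0.22 [ 0.5614 -0.0416]
0.23 [ 0.5662 -0.0305]
display_hinge [243.2 194.2] 0.61 [0.5606 0.0415 0.102 ]
```

View pics/w7.png

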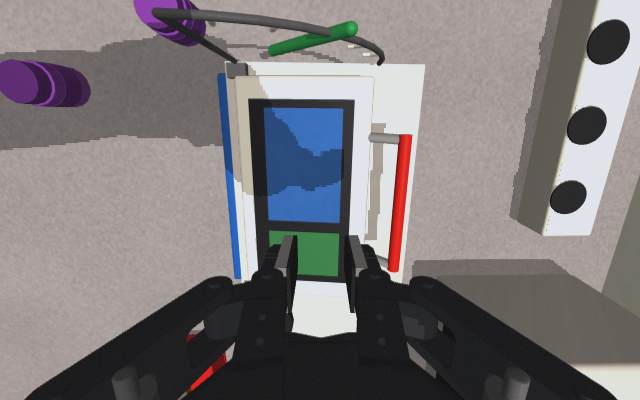

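```bash
python3 -c "
from h import *
print(rows([.699,.042,.2],0),rows([.699,.042,.133],0))"
```

```text
(array([-0.   ,  0.341,  0.157]), np.float64(-0.0005)) (array([0.001, 0.336, 0.492]), np.float64(-0.0005))
```

```bash
J='python3 -m jog'; $J '[0.4,0,0.2,0,0,0.4,0,0.34,0,0,0.4,0,0.34,0,0,0.4,0,0.34,0.15,0,0.4,0,0.336,0.35,0,0.4,0,0.336,0.48,0,0.4,0,0.336,0.49,0,0.4,0,0.336,0.49,0]'; $J '[1,0,0,0,0,1,0,0,0,0,1,0,0,0,0]'; python3 -c "
from h import *
s=get_state();print(s['joint_positions'])
th=np.array([.072,.25,.45,.65,.8,.873])+.156; c=np.array(s['ee_pos'])
for a in th: print(a-.156,rows(np.array([.561+.1417*np.cos(a),c[1],c[2]-.134+.102+.1417*np.sin(a)])))"
```

```text
t: 31.6
ee_pos: [0.698, 0.0418, 0.1347]
orientation: [[0.003, 1.0, 0.016], [1.0, -0.003, -0.004], [-0.004, 0.016, -1.0]]
wrist_force: [0.2, -0.3, 0.7]
opening: 0.297
t: 31.9
ee_pos: [0.698, 0.0419, 0.1366]
orientation: [[0.003, 1.0, 0.017], [1.0, -0.003, -0.004], [-0.004, 0.018, -1.0]]
wrist_force: [-3.6, 0.2, 2.3]
opening: 0.085
[ 0.06207766  0.46014035  0.18178122  1.27523695 -0.00520304  1.63566098]
0.07199999999999998 (array([ 0.   ,  0.005, -0.   ]), 0.0)
0.25 (array([-0.001, -0.032, -0.12 ]), 0.0)
0.44999999999999996 (array([-0.001, -0.098, -0.245]), 0.0)
0.65 (array([-0.002, -0.188, -0.355]), 0.0)
0.8 (array([-0.002, -0.269, -0.424]), 0.0)
0.8729999999999999 (array([-0.003, -0.312, -0.453]), 0.0)
```

```bash
J='python3 -m jog'; $J '[1,0,-0.012,-0.06,0,1,0,-0.032,-0.12,0,1,0,-0.06,-0.18,0,1,0,-0.098,-0.245,0,1,0,-0.14,-0.3,0,1,0,-0.188,-0.355,0,1,0,-0.235,-0.395,0,1,0,-0.269,-0.424,0]'; $J '[1,0,0,0,0,1,0,0,0,0]'; python3 -c "
from h import *
s=get_state();e=np.array(s['ee_pos']);print(np.round(s['orientation'],3).tolist());a=np.arctan2(e[2]-.0026-.102,e[0]-.561);print(a-.156,np.hypot(e[2]-.1046,e[0]-.561))
a=.873+.156;print(rows(np.array([.561+.1417*np.cos(a),e[1],.1046+.1417*np.sin(a)])))"
```

```text
t: 32.7
ee_pos: [0.642, 0.0427, 0.2215]
orientation: [[0.003, 1.0, 0.019], [1.0, -0.003, -0.004], [-0.003, 0.019, -1.0]]
wrist_force: [1.4, 2.6, -13.6]
opening: 0.087
t: 32.9
ee_pos: [0.641, 0.0427, 0.2226]
orientation: [[0.003, 1.0, 0.018], [1.0, -0.002, -0.003], [-0.003, 0.018, -1.0]]
wrist_force: [-6.8, 1.0, -1.8]
opening: 0.082
[[0.003, 1.0, 0.018], [1.0, -0.002, -0.003], [-0.003, 0.018, -1.0]]
0.819163209714323 0.1426006166814445
(array([-0.   , -0.034, -0.017]), 0.0)
```

```bash
J='python3 -m jog'; $J '[1,0,-0.018,-0.009,0,1,0,-0.034,-0.018,0,1,0,-0.034,-0.018,0,1,0,-0.034,-0.018,0]'
python3 - <<'E'
from h import *
s=get_state();e=np.array(s['ee_pos']);a=np.arctan2(e[2]-.1046,e[0]-.561);print(e.round(4),a-.156,np.hypot(e[2]-.1046,e[0]-.561))
p=vision.get_image('side');cv2.imwrite('pics/s3.png',cv2.resize(p['img'][130:230,300:410,::-1],None,fx=5.5,fy=5.5,interpolation=cv2.INTER_CUBIC))
E
```

```text
t: 33.3
ee_pos: [0.6345, 0.0427, 0.2269]
orientation: [[0.003, 1.0, 0.02], [1.0, -0.002, -0.003], [-0.003, 0.02, -1.0]]
wrist_force: [0.1, 1.2, -3.2]
opening: 0.085
[0.6345 0.0427 0.2269] 0.8735534210997248 0.1426657930064177
```

View pics/s3.png

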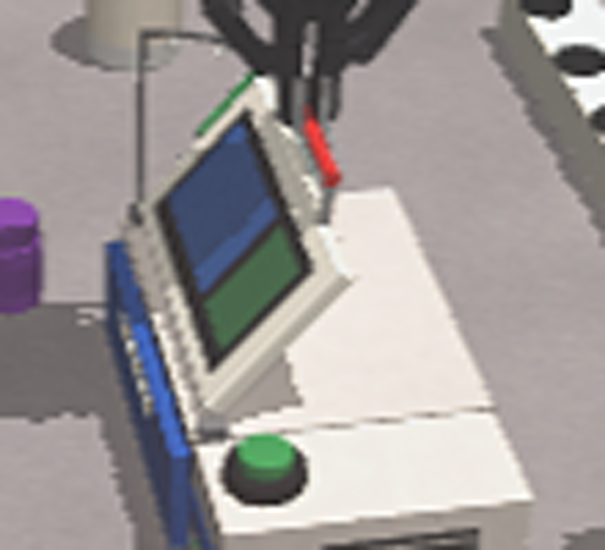

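```bash
J='python3 -m jog'; $J '[0.4,0,0,0,0,0.4,0,0,0,0,0.4,0,0,0,0,0.4,0,0,-0.1,0,0.4,0,0,-0.25,0,0.4,0,0,-0.25,0,0.4,0,0,-0.25,0]'
cat > tilt.py <<'E'
from h import *
from tri import inter,line
s=get_state();p=vision.get_image('side');P=p
cv2.imwrite('pics/s4.png',cv2.resize(p['img'][130:230,300:410,::-1],None,fx=5.5,fy=5.5,interpolation=cv2.INTER_CUBIC))
L=[]
for c in('top','side','wrist'):
    p=vision.get_image(c);h,sa,v=cv2.split(cv2.cvtColor(p['img'],cv2.COLOR_RGB2HSV));m=((h<8)|(h>172))&(sa>110)&(v>90)
    n,l,st,ce=cv2.connectedComponentsWithStats(m.astype(np.uint8))
    for i in range(1,n):
        X=ray(p,ce[i],.22,s)
        if st[i][4]>12 and .55<X[0]<.72 and -.06<X[1]<.15: 
            X2=ray(p,ce[i],.0,s);d=X2-X;L.append((X,d/np.linalg.norm(d)));print(c,st[i],X.round(4))
X=inter(L);print(X.round(4),np.arctan2(X[2]-.102,X[0]-.561)-.156,np.hypot(X[2]-.102,X[0]-.561))
for t in(44,47,50,53,56):
    a=np.radians(t)+.156;print(t,[proj(P,[.561+.1417*np.cos(a),.0427+dy,.102+.1417*np.sin(a)]).round(1).tolist() for dy in(-.059,.059)])
E
python3 tilt.py | tail -12
```

```text
t: 34.05
ee_pos: [0.634, 0.0428, 0.2779]
orientation: [[0.003, 1.0, 0.022], [1.0, -0.003, -0.003], [-0.003, 0.022, -1.0]]
wrist_force: [-0.4, 0.0, -0.1]
opening: 0.298
drawer_front side [324.9 191.5] 0.85
top [318.86956522 153.30434783] [316 152   7   4  23] [ 0.6592 -0.0069  0.13  ] [(np.int64(316), np.int64(152))] [(np.int64(321), np.int64(155))]
side [355.8115942  152.13043478] [350 141  12  23  69] [0.6769 0.1778 0.13  ] [(np.int64(351), np.int64(141))] [(np.int64(360), np.int64(163))]
top [316 152   7   4  23] [ 0.6335 -0.0088  0.22  ]
side [350 141  12  23  69] [0.6382 0.043  0.22  ]
wrist [ 314  138   16  162 2224] [0.6349 0.0463 0.22  ]
[0.634  0.0206 0.2214] 0.8662246008383133 0.13996847117550304
44 [[363.2, 163.6], [353.7, 143.5]]
47 [[361.3, 162.6], [351.9, 142.5]]
50 [[359.4, 161.7], [350.1, 141.7]]
53 [[357.4, 161.0], [348.2, 140.9]]
56 [[355.3, 160.3], [346.2, 140.2]]
```

View pics/s4.png

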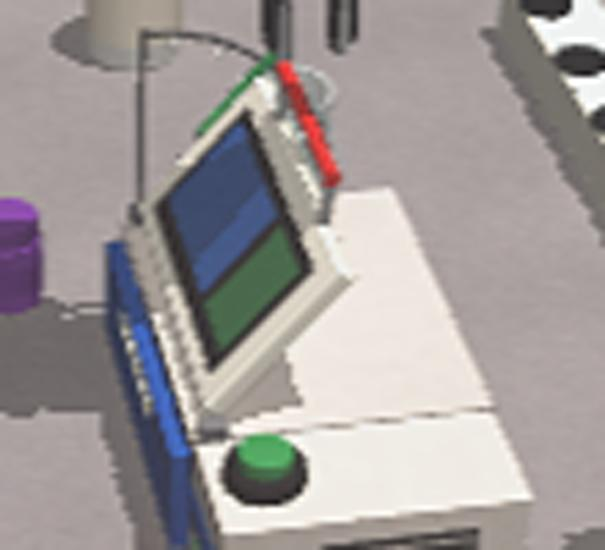

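Run:
```python
from h import *
p=vision.get_image('side')
for y in(.16,-.06):
  for t in(46,48,50,52,54):
    a=np.radians(t);q=[proj(p,[.561+r*np.cos(a),y,.102+r*np.sin(a)]) for r in(.02,.115)];d=q[1]-q[0];print(y,t,np.degrees(np.arctan2(-d[1],d[0])).round(1))
h,s,v=cv2.split(cv2.cvtColor(p['img'],cv2.COLOR_RGB2HSV))
def fit(m,n):
    k=np.argwhere(m)[:,::-1].astype(np.float32);vx,vy,_,_=cv2.fitLine(k,cv2.DIST_HUBER,0,.01,.01).ravel();print(n,len(k),np.degrees(np.arctan2(-vy,vx))%180,k.mean(0))
g=(h>45)&(h<85)&(s>90);roi=np.zeros_like(g);roi[135:156,330:352]=1;fit(g&roi,'green bar')
W=(v>165)&(s<60)
# right (near camera) side edge of the screen: dark/blue screen region
sc=((v<110)|(s>90)).astype(np.uint8);roi=np.zeros_like(sc);roi[145:200,325:362]=1
n,l,st,c=cv2.connectedComponentsWithStats(sc*roi);i=1+np.argmax(st[1:,4])
hull=cv2.convexHull(np.argwhere(l==i)[:,::-1].astype(np.int32));print(cv2.approxPolyDP(hull,2,True)[:,0].tolist(),st[i])
# subpixel lower edge: gradient along columns on enlarged crop
```

```text
0.16 46 44.3
0.16 48 46.1
0.16 50 47.9
0.16 52 49.7
0.16 54 51.5
-0.06 46 42.7
-0.06 48 44.4
-0.06 50 46.2
-0.06 52 47.9
-0.06 54 49.7
green bar 16 44.999996 [343.625  145.1875]
[[338, 196], [328, 167], [345, 150], [356, 179]] [328 150  29  47 743]
```

```bash
J='python3 -m jog'; $J '[1,-0.2,-0.1,0,-0.02,1,-0.4,-0.2,0,-0.045,1,-0.6,-0.29,0,-0.07,1,-0.775,-0.29,0,-0.09,1,-0.775,-0.29,0,-0.115,1,-0.775,-0.29,0,-0.14,1,-0.775,-0.29,0,-0.16,1,-0.775,-0.29,0,-0.18]';$J '[1,0,0,0,-0.025,1,0,0,0,-0.05,1,0,0,0,-0.075,1,0,0,0,-0.1,1,0,0,0,-0.125,1,0,0,0,-0.15,1,0,0,0,-0.175,1,0,0,0,-0.18]'; $J '[1,0,0,0,-0.025,1,0,0,0,-0.05,1,0,0,0,-0.075,1,0,0,0,-0.1,1,0,0,0,-0.125,1,0,0,0,-0.14,1,0,0,0,-0.14]';python3 w.py w8|grep green; python3 -c "
from h import *
print(rows([.577,-.112,.16],0))"
```

```text
t: 35.6
ee_pos: [0.5751, -0.1122, 0.2763]
orientation: [[-0.906, 0.423, 0.02], [0.423, 0.906, -0.003], [-0.019, 0.005, -1.0]]
wrist_force: [0.1, -0.8, 0.7]
opening: -0.001
t: 36.4
ee_pos: [0.5751, -0.1122, 0.2764]
orientation: [[-0.766, -0.643, 0.02], [-0.643, 0.766, -0.003], [-0.013, -0.016, -1.0]]
wrist_force: [0.8, -0.8, 1.0]
opening: -0.003
t: 37.1
ee_pos: [0.5751, -0.1122, 0.2765]
orientation: [[0.008, -1.0, 0.02], [-1.0, -0.008, -0.003], [0.004, -0.02, -1.0]]
wrist_force: [0.5, 0.4, 0.6]
opening: -0.002
green ([320.9, 185.0], [307, 171, 29, 29, 637]) [ 0.5792 -0.0986] [ 0.579 -0.101]
(array([-0.003,  0.002,  0.582]), np.float64(0.0007))
```

View pics/w8.png

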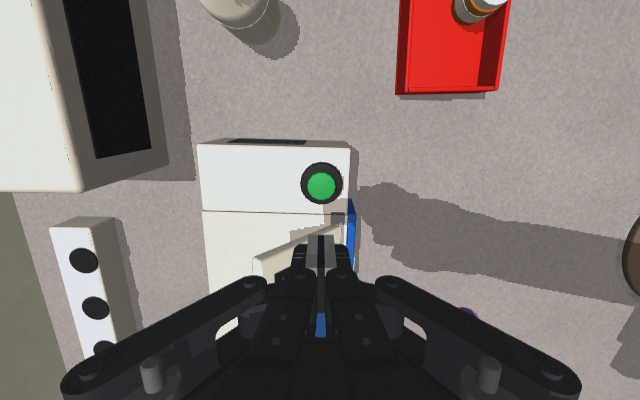

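```bash
J='python3 -m jog'; $J '[1,0,0,0.2,0,1,0,0,0.4,0,1,0,0,0.6,0,1,0,-0.005,0.72,0,1,0,-0.01,0.75,0,1,0,-0.01,0.75,0]'; $J '[1,0,0,0.02,0,1,0,0,0.035,0,1,0,0,0.035,0]'
```

```text
t: 37.75
ee_pos: [0.5798, -0.1126, 0.1261]
orientation: [[0.003, -1.0, 0.019], [-1.0, -0.003, -0.003], [0.003, -0.019, -1.0]]
wrist_force: [-0.4, -0.0, -0.8]
opening: 0.002
t: 38.05
ee_pos: [0.5807, -0.1128, 0.1201]
orientation: [[0.003, -1.0, 0.021], [-1.0, -0.003, -0.004], [0.004, -0.021, -1.0]]
wrist_force: [-0.3, -0.6, 1.2]
opening: 0.002
```

```bash
J='python3 -m jog'; for i in 1; do $J '[1,0,0,0.015,0,1,0,0,0.02,0]'; $J '[1,0,0,0.015,0,1,0,0,0.02,0]'; done
```

```text
t: 38.25
ee_pos: [0.5812, -0.1129, 0.1167]
orientation: [[0.002, -1.0, 0.022], [-1.0, -0.003, -0.004], [0.004, -0.022, -1.0]]
wrist_force: [-0.2, 0.0, 3.1]
opening: 0.0
t: 38.45
ee_pos: [0.5812, -0.1129, 0.1139]
orientation: [[0.002, -1.0, 0.023], [-1.0, -0.002, -0.004], [0.004, -0.023, -1.0]]
wrist_force: [-5.3, 1.6, 14.9]
opening: 0.003
```

```bash
J='python3 -m jog'; $J '[1,0,0,0.01,0,1,0,0,0.01,0]'; $J '[1,0,0,-0.05,0,1,0,0,-0.2,0,1,0,0,-0.4,0,1,0,0,-0.6,0,1,0,0,-0.75,0,1,0,0,-0.75,0]'; python3 b.py; python3 tri.py | grep start
python3 - <<'E'
import cv2
t=cv2.imread('pics/top_b.png')[120:290,170:470];s=cv2.imread('pics/side_b.png')[120:330,230:420]
t=cv2.resize(t,None,fx=1.3,fy=1.3,interpolation=2);s=cv2.resize(s,None,fx=2.1,fy=2.1,interpolation=2)
t=cv2.copyMakeBorder(t,0,s.shape[0]-t.shape[0],0,0,cv2.BORDER_CONSTANT);cv2.imwrite('pics/fin.png',cv2.hconcat([t,s]))
E
```

```text
t: 38.65
ee_pos: [0.5813, -0.1129, 0.1139]
orientation: [[0.002, -1.0, 0.025], [-1.0, -0.002, -0.004], [0.004, -0.025, -1.0]]
wrist_force: [-6.2, 2.0, 14.7]
opening: -0.001
t: 39.25
ee_pos: [0.5791, -0.1126, 0.2688]
orientation: [[0.002, -0.999, 0.032], [-1.0, -0.002, -0.006], [0.006, -0.032, -0.999]]
wrist_force: [0.0, -0.8, -0.1]
opening: -0.004
top blue ([291.5, 174.6], [273, 165, 37, 20, 699]) [0.611 0.077]
top blue ([297.6, 197.4], [267, 196, 62, 5, 223]) [0.541 0.058]
top white ([307.7, 189.7], [296, 189, 23, 2, 32]) [0.564 0.028]
top white ([316.5, 193.6], [306, 193, 23, 2, 37]) [0.552 0.002]
top white ([424.8, 244.6], [419, 239, 13, 13, 133]) [ 0.4   -0.313]
top purple ([248.6, 218.1], [241, 211, 16, 15, 191]) [0.48  0.202]
top purple ([268.9, 265.9], [262, 259, 15, 15, 184]) [0.34  0.139]
top orange ([446.6, 198.6], [440, 192, 13, 13, 60]) [ 0.536 -0.383]
top green ([321.2, 174.8], [313, 165, 18, 21, 307]) [ 0.61  -0.013]
[]
side blue ([325.7, 191.7], [320, 174, 13, 37, 98]) [0.545 0.053]
side white ([330.6, 194.1], [326, 181, 10, 27, 56]) [0.558 0.037]
side white ([301.5, 279.0], [295, 274, 14, 11, 126]) [ 0.404 -0.315]
side purple ([301.6, 175.7], [296, 166, 11, 21, 181]) [0.482 0.158]
side purple ([263.8, 191.0], [258, 181, 12, 21, 190]) [0.345 0.095]
[]
start_top side [349.1 213.4] 0.51
```

View pics/fin.png

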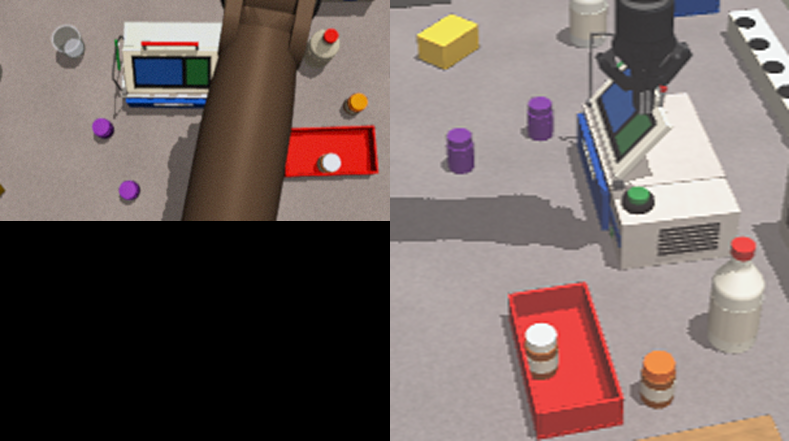

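The press ended against a hard stop at about 15 N, but it was roughly 5 mm off centre. I'll repeat it centred and log force against depth, to be sure the button gets its full 6 mm travel.

```bash
python3 -c "
from h import *
print(rows([.577,-.109,.124],0))"
```

```text
(array([-0.019,  0.02 ,  0.698]), np.float64(0.0004))
```

```bash
J='python3 -m jog'; $J '[1,-0.019,0,0.2,0,1,-0.019,0.01,0.4,0,1,-0.019,0.02,0.6,0,1,-0.019,0.02,0.69,0,1,-0.019,0.02,0.698,0,1,-0.019,0.02,0.698,0]'; for k in 1; do $J '[1,0,0,0.01,0,1,0,0,0.01,0]';$J '[1,0,0,0.01,0,1,0,0,0.01,0]';$J '[1,0,0,0.01,0,1,0,0,0.01,0]';$J '[1,0,0,0.01,0,1,0,0,0.01,0]';$J '[1,0,0,0.012,0,1,0,0,0.012,0]';$J '[1,0,0,0.015,0,1,0,0,0.015,0]'; done | egrep 'ee_pos|force'
```

```text
t: 40.55
ee_pos: [0.5771, -0.1091, 0.1245]
orientation: [[0.002, -1.0, 0.025], [-1.0, -0.002, -0.004], [0.004, -0.025, -1.0]]
wrist_force: [0.5, 0.8, 1.1]
opening: -0.003
ee_pos: [0.578, -0.1092, 0.124]
wrist_force: [-0.2, -0.1, -0.4]
ee_pos: [0.5784, -0.1093, 0.1226]
wrist_force: [0.0, 0.4, 0.2]
ee_pos: [0.5785, -0.1093, 0.1205]
wrist_force: [0.2, 0.6, 0.3]
ee_pos: [0.5785, -0.1093, 0.1185]
wrist_force: [-0.7, -0.3, 2.1]
ee_pos: [0.5786, -0.1094, 0.1161]
wrist_force: [-1.3, 0.1, 3.8]
ee_pos: [0.5786, -0.1094, 0.1141]
wrist_force: [-3.3, 1.2, 8.7]
```

```bash
J='python3 -m jog'; $J '[1,0,0,0.01,0,1,0,0,0.01,0]'; $J '[1,0,0,-0.05,0,1,0,0,-0.2,0,1,0,0,-0.4,0,1,0,0,-0.6,0,1,0,0,-0.75,0,1,0,0,-0.75,0]'; python3 tilt.py | egrep '^(side|wrist|\[)'; python3 b.py | egrep 'white|side blue'; python3 -c "
from workcell import ticket
print(ticket.finish_job())"
```

```text
t: 41.95
ee_pos: [0.5787, -0.1094, 0.1139]
orientation: [[0.002, -1.0, 0.031], [-1.0, -0.002, -0.005], [0.005, -0.031, -1.0]]
wrist_force: [-6.5, 0.4, 14.6]
opening: 0.0
t: 42.55
ee_pos: [0.5757, -0.1089, 0.2687]
orientation: [[0.002, -0.999, 0.038], [-1.0, -0.002, -0.007], [0.007, -0.038, -0.999]]
wrist_force: [-0.1, -0.7, -0.1]
opening: 0.004
[0.5938 0.0316 0.3617] 1.2891966349142392 0.26173442859059814
top white ([308.4, 189.6], [299, 189, 20, 2, 31]) [0.565 0.026]
top white ([316.1, 193.6], [306, 193, 22, 2, 36]) [0.552 0.003]
top white ([424.8, 244.5], [419, 238, 13, 14, 133]) [ 0.401 -0.313]
side blue ([325.6, 191.4], [320, 174, 13, 36, 95]) [0.545 0.054]
side white ([330.5, 193.6], [326, 181, 10, 26, 54]) [0.559 0.04 ]
side white ([301.5, 279.0], [295, 274, 14, 11, 126]) [ 0.404 -0.315]
the job is handed in; nothing more can be done
None
```

I carried out every step and handed the job in at about 42 s.

**What was done:** I stood the one spent jar in the red tray and the three blue-capped sample jars upright in the drawer. I then pushed the drawer to its stop, tilted the display to about 50° and pressed the green start button fully down. I left the two purple look-alikes, the orange blank and the rest alone.

**Checks that passed**
- **Spent jar:** it is still upright in the tray. It shifted about 3 cm on its own during the run, but stayed inside.
- **Drawer:** the front panel is against the machine. The jars were upright just before I closed it, and they can't be seen now.
- **Display:** the bar's position gives about 0.87 rad, and the display looks parallel to the green bar on its scale. I trust this to about 1–2°.
- **Start button:** I pressed it twice because the first press was about 5 mm off centre. The second, centred press showed about 6 mm of travel, ended against a hard stop at about 15 N and was released.

**Problems and disagreements**
- **Drawer force:** against the end stop, the closed fingers pushed harder than intended. The wrist force briefly read about 66 N in x and 51 N in z, which is under the 120 N wrist limit. I believe only the fingers touched the panel, but I can't rule out the 40 N limit on the gripper body.
- **Final tilt check:** it failed. The arm blocked the view of the display bar, so the computed angle of 1.29 rad is meaningless. The display figure above is from the check made before the start press.
- **First tray release:** the fingers did not open enough, so the jar was lifted again and then set down properly.

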